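# Stop bar and spring punch on a coat-shaped panel

## Robot

A 6-joint arm with a two-finger parallel gripper is mounted at the origin on the work surface. World frame = base frame: x ahead of the robot, y to its left, z up, the work surface at z = 0. Lengths are in m, angles in degrees, forces in N, time in s.
With the tool pointing down it reaches from about 0.275 to 0.725 m from the base axis. Payload 5.6 kg.
Tool frame: the origin (TCP) lies on the centre line of the jaws, within the pads' length; the fingertips stand 8 mm ahead of it and the grasp point (between the pads) lies 11 mm behind it; z points along the fingers, y is the direction in which the jaws open and shut (so a half turn about z gives the same grasp; the last joint's range is limited). The gripper opens to 85 mm and grips with 20 to 120 N. Pads are 22 mm wide; open, the fingers measure 114 mm over their backs; the gripper's body (76 mm by 85 mm) begins 54 mm behind the grasp point. The pads swing forward as they close: fully open they stand 13 mm farther back than shut.
Start: joints at [-57.376, 14.616, 6.199, 0, -81.583, -16.306], TCP at [0.155, -0.528, 0.239] pointing down, gripper open.
Joint ranges: [-168.99, 168.99], [-69.2, 112.95], [-62.41, 85.93], [-164.36, 98.24], [-168.68, -3.75], [-174.98, 174.98]. Speed limits (degrees/s): [147.25, 147.25, 180, 180, 180, 180].

## Interface

Orientations are given as a 3x3 rotation matrix whose columns are the frame's x, y, z axes.
In Python, from plant import sense, read_camera, sign_off gives the robot as it stands.
- The arm moves only by the tool send_rows, never from a script. Its argument "steps" is a list of rows, each an object with "twist": the turn, a rotation vector about the tool's x, y, z in degrees, a list of three; "offset": the shift along the tool's x, y, z in cm, a list of three; "jaw": the finger opening in cm, from 0 to 8.54. A call has 1 to 12 rows; each row shifts and turns the pose as measured when the row begins, along the tool's axes as they then stand; what a row does not reach is not made up. A row lasts 1/12 s, in which the tool goes at most 41.7 mm and 7.16 degrees, less where a joint would pass 70% of its speed; a pose out of reach is approached as far as the arm can. A call with a gripper value outside its range is refused whole. The fingers move at their own pace and stop on an object; "newtons" is the grip in N (left out, the last holds). Time passes only in rows, so rows that do not move let the fingers close. It gives the time, the measured TCP pose, the force and the opening at its end, in the units of the state.
- sense(): the state, without advancing time (a new reading comes with each control period).
- read_camera(name): name is "scene" or "top" or "wrist"; returns a dict with "color" (384x512x3 uint8, red, green, blue), "intrinsics" (3x3 intrinsics, pixels), "xyz" and "orientation" of the camera in the world; the wrist camera has in their place "mount" (4x4, takes a point from camera to tool coordinates, whose origin is the TCP and whose axes are the flange's). Camera axes: x right, y down, z forward; pixel columns grow to the right and rows downward; lengths in m; the calibration is good to about 2 mm. The wrist camera is an equidistant fisheye: a pixel r from the principal point sees the ray r / f radians off the axis. A picture is of the moment at which its call begins: read the wrist's pose just before it. There is no depth.
- sign_off(): hands the job in, once; it reports no verdict.
The state is a dict: "time": time; "q": joint angles; "dq": joint speeds; "joint_efforts": joint torques, N m; "position": TCP position; "ee_rot": TCP orientation; "ft_force": force on the tool from outside, world axes, zero at the start; "wrist_torque": the same for the moment, N m; "gripper_width": opening from 0.0 (shut) to 1.0 (fully open).
Only numpy, scipy, OpenCV 4.12 (cv2) and the standard library are available. Lean on these libraries where they do the work, as an engineer would, in place of code of your own. Each camera call takes 0.05 s, during which the arm holds its last target. There are 200 camera calls.

## Task

Get the coat-shaped panel ready for its cord hole. First lay the aluminium straightedge flat on the table and flush against the panel's straight hem edge, roughly centred on the hem, as a stop, and let go of it; then take the spring punch from its wooden stand and hold it upright with its tip on the centre of the ring mark (not the cross), pressed lightly so that the sprung tip goes in about half of its stroke. Finish while still holding it there; do not press hard, do not shove the panel out of place, and leave the glue bottle, tape dispenser and stack of discs alone.

Things in the scene. Friction and masses are not known exactly. Their poses are not given: they have to be found in the camera images.
- panel: Red coat-shaped board, loose, 8 mm thick, 0.28 kg, slides at 2 to 3 N. Origin: centre of its underside; x from hem to collar, y along the hem. Body 160 (x) by 140 mm (y); sleeves 35 mm farther out each side, x 20 to 80 mm. Black band along the hem, 56 mm white disc in the middle; a 26 mm white spot on each shoulder: ring with dot at y = +65 mm, diagonal cross at y = -65 mm.
- hem (a point): Middle of the panel's hem edge (the straight 140 mm edge with the black band), at the panel's top face, at x = -80 mm, z = 8 mm of the panel; same axes as the panel (the -x direction points out of the hem).
- mark (a point): Centre of the ring mark (black ring of 21 mm with a centre dot), on the panel's top face, at x = 50, y = 65, z = 8 mm of the panel; same axes as the panel.
- bar_grip (a point): Grey aluminium straightedge, loose, about 0.25 kg: base 200 mm long (y), 40 mm wide (x), 6 mm thick, with an upright grip rib along its middle, 14 mm wide (x), 90 mm long (y), from 6 to 40 mm above the underside. The same both ways round. This point: middle of the rib, 23 mm above the underside.
- stand: Wooden block 75 x 75 mm, 78 mm high, fixed to the table, with one upright hole of 18 mm right through its middle. Origin at the centre of its underside.
- punch_grip (a point): Spring punch, loose, 0.14 kg, upright in the stand, brass collar on its top. z: its axis, tip to handle. Point on the axis, mid-height of the round wooden handle (24 mm wide, 78 long). From here: handle top 38 mm up; underside of the collar (29 mm wide, 8 thick) 48 down; end of the 12 mm steel nose 95 down; unpressed tip end 115 down. Must rise 67 mm to clear the stand.
- punch_tip (a point): Lower end of the punch's sprung steel tip (5 mm diameter). The tip slides up into the nose by at most 16 mm (its stroke): it starts to move at 1 N and needs 0.4 N more for each mm (about 4 N at half stroke, 7.4 N at the end, then it is solid).
- glue: Bystander: upright glue bottle with a red cap, 38 mm diameter, 125 mm high; origin at the centre of its underside.
- dispenser: Bystander: blue tape dispenser with a roll, 110 x 50 mm, 86 mm high; origin at the centre of its underside.
- discs: Bystander: stack of round red card discs with a white band, 120 mm diameter, 14 mm high; origin at the centre of its underside.
Not all that is in view belongs to the job. There is more than one size of the stand; the one meant has the size given above. What is shaped like the part that bears bar_grip but green is not meant.

How it is judged (in metres and radians):
On the way, in this order (a step that is already met when the one before it is completed fails the run):
1. the straightedge lies flat and flush along the hem, released (x of bar_grip in the frame of hem between -0.0235 and -0.015 m and y of bar_grip in the frame of hem between -0.03 and 0.03 m and angle between the y axis of bar_grip and the y axis of hem, either way round below 0.04 rad and angle between bar_grip's own z axis and vertical below 0.04 rad and height (world z) of bar_grip below 0.027 m and contact force between the fingers and bar below 0.1 N and linear speed of bar below 0.01 m/s), for 0.2 s.
2. the punch has been lifted out of the stand (z of punch_tip in the frame of stand above 0.075 m and contact force between the fingers and punch above 0.5 N), for 0.1 s.
At the end, for the whole second after the job is handed in: Straightedge flat, released, along the hem: gap under 3.5 mm, parallel within 0.04 rad, centred within 30 mm. Punch held still by the fingers, upright within 0.1 rad, tip within 5 mm of the ring's centre, pressing 2 to 6.4 N (tip in 3 to 13 mm), touching neither stand nor straightedge (x of bar_grip in the frame of hem between -0.0235 and -0.015 m and y of bar_grip in the frame of hem between -0.03 and 0.03 m and angle between the y axis of bar_grip and the y axis of hem, either way round below 0.04 rad and angle between bar_grip's own z axis and vertical below 0.04 rad and height (world z) of bar_grip below 0.027 m and contact force between each of the fingers, punch and bar below 0.1 N and horizontal distance between punch_tip and mark below 0.005 m and z of punch_tip in the frame of mark below 0.0025 m and contact force between punch and panel between 2 and 6.4 N and angle between punch_grip's own z axis and vertical below 0.1 rad and distance between punch_grip and punch_tip above 0.1 m and contact force between the fingers and punch above 1 N and contact force between punch and stand below 0.1 N and linear speed of punch below 0.02 m/s); the arm keeps its last pose, push and grip.
It fails at once if punch pressed hard on the panel (over 15 N) (contact force between punch and panel above 15 N).
It fails at once if panel shoved more than 20 mm (distance of panel from where it was at the start of the episode above 0.02 m).
It fails at once if glue disturbed (moved more than 20 mm) (distance of glue from where it was at the start of the episode above 0.02 m).
It fails at once if dispenser disturbed (moved more than 20 mm) (distance of dispenser from where it was at the start of the episode above 0.02 m).
It fails at once if discs disturbed (moved more than 20 mm) (distance of discs from where it was at the start of the episode above 0.02 m).
It also fails if it takes over 53 s, if anything falls off the work surface, if the arm or the gripper's body presses on something with over 40 N, if the wrist force passes 120 N, or if a joint passes its speed limit or range.

## Working session

There is one attempt and no reset: what is moved stays moved. The work goes in short steps, Python scripts to look and compute and a tool call to move; the robot and the scene stay as the last step left them, time stands still between calls to the robot, and variables do not carry over. Pictures are saved under pics/ and viewed, about 8 in all and at most 12, crops included, and the job is handed in when it is done.

Besides the shell and the picture viewer there is one more tool, called by a JSON object that holds its "name" and its "arguments". send_rows: Moves the arm, as the interface text tells. Its arguments: {"type":"object","properties":{"steps":{"type":"array","items":{"type":"object","properties":{"twist":{"type":"array","items":{"type":"number"}},"offset":{"type":"array","items":{"type":"number"}},"jaw":{"type":"number"}}}},"newtons":{"type":"number"}},"required":["steps"]}

```bash
mkdir -p pics; cat > h.py <<'E'
import numpy as np, cv2, json
from plant import sense, read_camera, sign_off
def shot(name,fn):
    s=sense(); c=read_camera(name); cv2.imwrite('pics/'+fn+'.png',c['color'][:,:,::-1]); 
    np.save('pics/'+fn+'.npy',{'c':c,'s':s},allow_pickle=True); return c,s
def load(fn):
    d=np.load('pics/'+fn+'.npy',allow_pickle=True).item(); return d['c'],d['s']
def ray(c,s,u,v):
    K=np.array(c['intrinsics'])
    x=(u-K[0,2])/K[0,0]; y=(v-K[1,2])/K[1,1]
    if 'mount' in c:
        r=np.hypot(x,y); d=np.array([x/r*np.sin(r),y/r*np.sin(r),np.cos(r)]) if r>1e-9 else np.array([0,0,1.])
        M=np.array(c['mount']); R=np.array(s['ee_rot']).reshape(3,3)
        return np.array(s['position'])+R@M[:3,3], R@M[:3,:3]@d
    return np.array(c['xyz']), np.array(c['orientation']).reshape(3,3)@np.array([x,y,1.])
def plane(c,s,u,v,z):
    o,d=ray(c,s,u,v); return o+d*(z-o[2])/d[2]
def proj(c,s,p):
    K=np.array(c['intrinsics'])
    if 'mount' in c:
        M=np.array(c['mount']); R=np.array(s['ee_rot']).reshape(3,3)
        q=M[:3,:3].T@(R.T@(np.array(p)-s['position'])-M[:3,3])
        t=np.arctan2(np.hypot(q[0],q[1]),q[2]); n=np.hypot(q[0],q[1])+1e-12
        return np.array([K[0,0]*t*q[0]/n+K[0,2],K[1,1]*t*q[1]/n+K[1,2]])
    q=np.array(c['orientation']).reshape(3,3).T@(np.array(p)-c['xyz']); q=K@q; return q[:2]/q[2]
E
python3 - <<'E'
from h import *
s=sense(); print(s['time'],s['position'],np.round(s['ee_rot'],3),s['gripper_width'])
a,_=shot('top','top0'); b,_=shot('scene','scene0')
print(a['xyz'],a['orientation'],a['intrinsics'],b['xyz'])
im=np.hstack([a['color'],b['color']])[:,:,::-1]
cv2.imwrite('pics/t0b.png',cv2.resize(a['color'][:,:,::-1],(800,600),interpolation=cv2.INTER_CUBIC))
E
```

```text
0.0 [ 0.15444978 -0.52733953  0.23837162] [[-0.96  -0.281 -0.001]
 [-0.281  0.96   0.002]
 [ 0.     0.002 -1.   ]] 0.9989002020852313
[0.45366779 0.06733377 1.13615819] [[-0.02215053 -0.99811988  0.05714942]
 [-0.9997302   0.02171398 -0.00824858]
 [ 0.00699213 -0.05731671 -0.99833156]] [[355.45670098   0.         255.85317776]
 [  0.         355.45670098 186.18983926]
 [  0.           0.           1.        ]] [ 1.11136568 -0.42801701  0.72361106]
```

View pics/t0b.png

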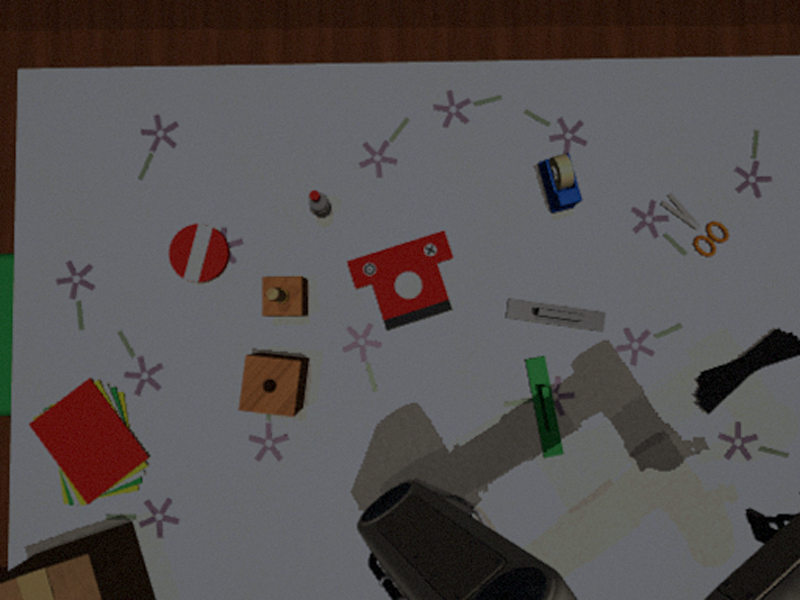

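View pics/scene0.png

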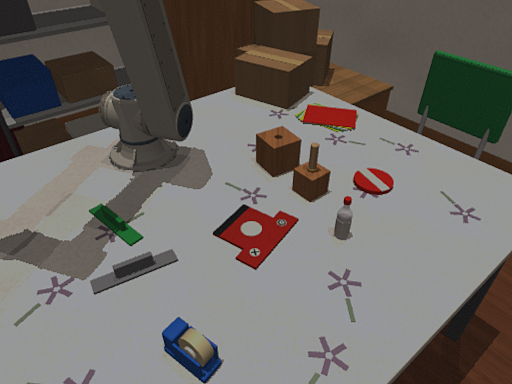

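Top view (800x600): panel at (405,280), with its ring at (370,269), cross at (430,250) and hem near (418,316). The grey bar is at (555,314) and the green lookalike at (543,405), which is not meant. The small stand with the punch is at (285,296); the larger empty one at (272,383) is not meant.

```bash
python3 - <<'E'
from h import *
c,s=load('top0'); im=c['color']; hsv=cv2.cvtColor(im,cv2.COLOR_RGB2HSV)
f=512/800
def comp(mask,uv):
    n,l,st,ce=cv2.connectedComponentsWithStats(mask.astype(np.uint8)); 
    k=l[int(uv[1]*f),int(uv[0]*f)]; return (l==k), st[k],ce[k]
red=((hsv[...,0]<8)|(hsv[...,0]>172))&(hsv[...,1]>150)&(hsv[...,2]>60)
m,st,ce=comp(red,(390,300)); print('red',st,ce)
# interior holes: white spots
cnt,h=cv2.findContours(m.astype(np.uint8),cv2.RETR_CCOMP,cv2.CHAIN_APPROX_NONE)
for i,cc in enumerate(cnt):
    if h[0][i][3]>=0 and len(cc)>8:
        (x,y),r=cv2.minEnclosingCircle(cc); M=cc.reshape(-1,2).mean(0); print('hole',M,r,plane(c,s,*M,.008))
dark=(hsv[...,2]<45); m,st,ce=comp(dark,(418,316)); r=cv2.minAreaRect(np.argwhere(m)[:,::-1].astype(np.float32)); print('hem',r,[plane(c,s,*p,.008)[:2] for p in cv2.boxPoints(r)])
print('bar bg',im[int(305*f),int(520*f)],im[int(330*f),int(480*f)], im[int(322*f),int(590*f)])
g=cv2.resize(im[180:222,315:395,::-1],None,fx=8,fy=8,interpolation=cv2.INTER_CUBIC)
g2=cv2.resize(im[140:245,140:300,::-1],None,fx=4,fy=4,interpolation=cv2.INTER_CUBIC)
cv2.imwrite('pics/crop.png',cv2.convertScaleAbs(np.vstack([g[:150],g2[:420]]) if 0 else np.vstack([g[:170],g2]),alpha=1.8))
for n,p in [('barA',(508,309)),('barB',(604,322)),('stand',(285,297))]: print(n,plane(c,s,p[0]*f,p[1]*f,.006 if n!='stand' else .078))
E
```

```text
red [ 223  148   66   57 1855] [258.66415094 175.25013477]
hole [260.81132075 182.1509434 ] 10.198139190673828 [0.53077384 0.04195633 0.008     ]
hole [236.         171.89285714] 5.385264873504639 [0.56522768 0.12022585 0.008     ]
hole [274.81481481 159.59259259] 5.437363624572754 [ 0.60200368 -0.00442389  0.008     ]
hem ((266.8794250488281, 201.1272430419922), (6.212372303009033, 43.29072570800781), 72.07208251953125) [array([0.45980725, 0.09266703]), array([ 0.49919966, -0.03905323]), array([ 0.48028973, -0.04461891]), array([0.44098911, 0.08699749])]
bar bg [87 85 84] [102 104 109] [80 77 79]
barA [ 0.47668664 -0.1616277   0.006     ]
barB [ 0.44592149 -0.35651698  0.006     ]
stand [0.50740387 0.27737572 0.078     ]
```

View pics/crop.png

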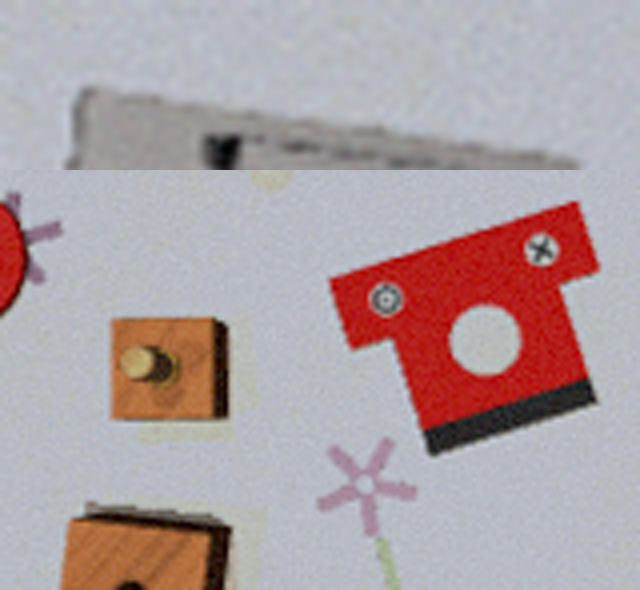

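The crop confirms the ring with a dot on the +y shoulder (left in the picture) and the cross on the right. The punch stands in the small stand, and the grey bar is the one I'll reach for. I'll move over the bar and look from close by.

{"name": "send_rows", "arguments": {"steps": [{"offset":[-3.36,1.56,0.5],"jaw":5},{"offset":[-3.36,1.56,0.5],"jaw":5},{"offset":[-3.36,1.56,0.5],"jaw":5},{"offset":[-3.36,1.56,0.5],"jaw":5},{"offset":[-3.36,1.56,0.5],"jaw":5},{"offset":[-3.36,1.56,0.5],"jaw":5},{"offset":[-3.36,1.56,0.5],"jaw":5},{"offset":[-3.36,1.56,0.5],"jaw":5},{"offset":[-3.36,1.56,0.5],"jaw":5},{"offset":[-3.36,1.56,0.5],"jaw":5},{"offset":[-3.36,1.56,0.5],"jaw":5}]}}

```text
validation failed for argument at $.st...
```

{"name": "send_rows", "arguments": {"steps": [{"twist":[0,0,-6.5]},{"twist":[0,0,-6.5]},{"twist":[0,0,-6.5]},{"twist":[0,0,-6.5]},{"twist":[0,0,-6.5]},{"twist":[0,0,-6.5]},{"twist":[0,0,-6.5]},{"twist":[0,0,-6.5]},{"twist":[0,0,-6.5]},{"twist":[0,0,-6.5]}]}}

```text
validation failed for argument at $.st...
```

```bash
cat >> h.py <<'E'
def goto(p,yaw,upright=True):
    "tool-frame offset (cm) and turn (deg) from here to TCP p with jaw axis (tool y) at yaw deg (mod 180), pointing down"
    from scipy.spatial.transform import Rotation as Ro
    s=sense(); R=np.array(s['ee_rot']).reshape(3,3)
    best=None
    for yw in (yaw,yaw+180):
        a=np.radians(yw); y=np.array([np.cos(a),np.sin(a),0]); z=np.array([0,0,-1.]); T=np.c_[np.cross(y,z),y,z]
        tw=Ro.from_matrix(R.T@T).as_rotvec(degrees=True)
        if best is None or np.linalg.norm(tw)<np.linalg.norm(best): best=tw
    print('off cm',np.round(R.T@(np.array(p)-s['position'])*100,2),'twist',np.round(best,2),'pos',np.round(s['position'],4),'t',round(s['time'],2),'w',round(s['gripper_width']*8.5,2),'F',np.round(s['ft_force'],2),'q',np.round(s['q']))
E
python3 - <<'E'
from h import *
goto((.4613,-.259,.15),171)
c,s=shot('wrist','w1'); print(c['intrinsics'],c['mount'])
E
```

```text
off cm [-36.99  17.13   8.88] twist [ 9.000e-02  5.000e-02 -6.468e+01] pos [ 0.1545 -0.5274  0.2385] t 0.1 w 8.48 F [ 0.94 -0.79 -0.24] q [-57.  15.   6.  -0. -82. -16.]
[[297.31863964   0.         254.61950613]
 [  0.         297.31863964 196.67734743]
 [  0.           0.           1.        ]] [[ 7.52278007e-05 -9.49864990e-01 -3.12660350e-01  8.05686373e-02]
 [ 9.99999994e-01  4.53559613e-05  1.02813678e-04 -4.23218663e-04]
 [-8.34781022e-05 -3.12660356e-01  9.49864988e-01 -1.34111798e-01]
 [ 0.00000000e+00  0.00000000e+00  0.00000000e+00  1.00000000e+00]]
```

View pics/w1.png

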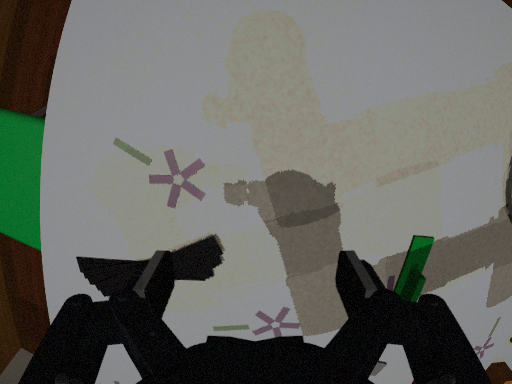

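The view is from the start pose because the move was refused: rows need all three fields. I'll send it again in full.

{"name": "send_rows", "arguments": {"steps": [{"offset":[-3.36,1.56,0.5],"twist":[0,0,0],"jaw":5},{"offset":[-3.36,1.56,0.5],"twist":[0,0,0],"jaw":5},{"offset":[-3.36,1.56,0.5],"twist":[0,0,0],"jaw":5},{"offset":[-3.36,1.56,0.5],"twist":[0,0,0],"jaw":5},{"offset":[-3.36,1.56,0.5],"twist":[0,0,0],"jaw":5},{"offset":[-3.36,1.56,0.5],"twist":[0,0,0],"jaw":5},{"offset":[-3.36,1.56,0.5],"twist":[0,0,0],"jaw":5},{"offset":[-3.36,1.56,0.5],"twist":[0,0,0],"jaw":5},{"offset":[-3.36,1.56,0.5],"twist":[0,0,0],"jaw":5},{"offset":[-3.36,1.56,0.5],"twist":[0,0,0],"jaw":5},{"offset":[-3.36,1.56,0.5],"twist":[0,0,0],"jaw":5}]}}

```text
time: 1.07
position: [0.468, -0.251, 0.1787]
ee_rot: [[-0.963, -0.269, -0.004], [-0.269, 0.963, 0.003], [0.003, 0.004, -1.0]]
ft_force: [0.5, -0.7, 0.6]
gripper_width: 0.587
```

{"name": "send_rows", "arguments": {"steps": [{"twist":[0,0,-6.5],"offset":[0,0,0],"jaw":5},{"twist":[0,0,-6.5],"offset":[0,0,0],"jaw":5},{"twist":[0,0,-6.5],"offset":[0,0,0],"jaw":5},{"twist":[0,0,-6.5],"offset":[0,0,0],"jaw":5},{"twist":[0,0,-6.5],"offset":[0,0,0],"jaw":5},{"twist":[0,0,-6.5],"offset":[0,0,0],"jaw":5},{"twist":[0,0,-6.5],"offset":[0,0,0],"jaw":5},{"twist":[0,0,-6.5],"offset":[0,0,0],"jaw":5},{"twist":[0,0,-6.5],"offset":[0,0,0],"jaw":5},{"twist":[0,0,-6.5],"offset":[0,0,0],"jaw":5}]}}

```text
time: 1.9
position: [0.4719, -0.2422, 0.172]
ee_rot: [[-0.104, -0.994, -0.015], [-0.995, 0.104, 0.008], [-0.007, 0.015, -1.0]]
ft_force: [0.6, 0.8, -0.2]
gripper_width: 0.588
```

```bash
python3 - <<'E'
from h import *
goto((.4613,-.259,.15),171)
c,s=shot('wrist','w2')
E
```

```text
off cm [1.79 0.84 2.2 ] twist [0.89 0.37 3.03] pos [ 0.4719 -0.2422  0.172 ] t 1.9 w 5.0 F [ 0.59  0.75 -0.23] q [-10.  15.  -3.  -0. -73.   5.]
```

View pics/w2.png

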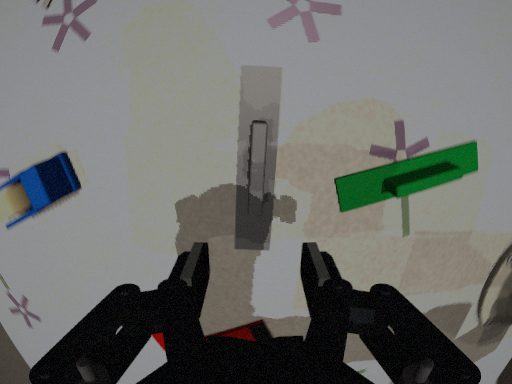

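The grey bar spans (242,66)–(281,68) down to (236,249)–(270,249). Its rib runs from (258,122) to about (257,212). I'll cast those corners.

```bash
cat > bar.py <<'E'
from h import *
def bar(c,s,corners):
    im=c['color']; P=np.array([plane(c,s,u,v,.006)[:2] for u,v in corners])  # a-left,a-right,b-left,b-right
    a=(P[0]+P[1])/2; b=(P[2]+P[3])/2; m=(a+b)/2; d=a-b
    w=[np.linalg.norm(P[0]-P[1]),np.linalg.norm(P[2]-P[3])]
    print('bar mid',m,'len',np.linalg.norm(d),'w',w,'x-axis yaw',np.degrees(np.arctan2(d[1],d[0]))+90); return m
E
python3 - <<'E'
from bar import *
c,s=load('w2'); m=bar(c,s,[(242,66),(281,68),(236,249),(270,249)])
for p in [(258,122),(248,212)]: print(plane(c,s,*p,.04))
r=[plane(c,s,*p,.040)[:2] for p in [(252,121),(267,121)]]; print(r)
t,_=load('top0'); print('in top',proj(t,None,[*m,.006])*800/512)
goto((*m,.02),171)
E
```

```text
bar mid [ 0.46502312 -0.25809501] len 0.19796249483937736 w [np.float64(0.0384447526499378), np.float64(0.03890595250508453)] x-axis yaw -8.464256529868507
[ 0.46030379 -0.30343619  0.04      ]
[ 0.47846737 -0.21953165  0.04      ]
[array([ 0.46549925, -0.30488634]), array([ 0.45226608, -0.30352743])]
in top [555.44858749 313.6836315 ]
off cm [ 1.76  0.28 15.19] twist [0.9  0.38 3.44] pos [ 0.4718 -0.2422  0.1719] t 1.95 w 4.96 F [ 0.71 -0.01  0.28] q [-10.  15.  -3.  -0. -73.   5.]
```

{"name": "send_rows", "arguments": {"steps": [{"twist":[0.9,0.4,3.4],"offset":[1.75,0.3,2.0],"jaw":5},{"twist":[0,0,0],"offset":[0,0,3],"jaw":5},{"twist":[0,0,0],"offset":[0,0,3],"jaw":5},{"twist":[0,0,0],"offset":[0,0,1.5],"jaw":5},{"twist":[0,0,0],"offset":[0,0,0],"jaw":5}]}}

```text
time: 2.37
position: [0.4679, -0.2604, 0.0748]
ee_rot: [[-0.171, -0.985, 0.005], [-0.985, 0.171, -0.002], [0.001, -0.005, -1.0]]
ft_force: [-1.1, 0.1, 0.6]
gripper_width: 0.582
```

```bash
python3 - <<'E'
from h import *
goto((.4648,-.2583,.021),171.4)
E
```

```text
off cm [-0.16  0.37  5.37] twist [-0.31 -0.07 -1.23] pos [ 0.4679 -0.2604  0.0748] t 2.37 w 4.95 F [-1.06  0.13  0.62] q [-12.  19. -13.   0. -58.   2.]
```

{"name": "send_rows", "arguments": {"steps": [{"twist":[-0.3,0,-1.2],"offset":[-0.15,0.35,1.0],"jaw":5},{"twist":[0,0,0],"offset":[0,0,1.5],"jaw":5},{"twist":[0,0,0],"offset":[0,0,1.5],"jaw":5},{"twist":[0,0,0],"offset":[0,0,0.9],"jaw":5},{"twist":[0,0,0],"offset":[0,0,0],"jaw":5}]}}

```text
time: 2.78
position: [0.466, -0.2586, 0.0258]
ee_rot: [[-0.151, -0.989, 0.002], [-0.989, 0.151, -0.003], [0.002, -0.003, -1.0]]
ft_force: [-0.1, 0.4, -1.1]
gripper_width: 0.583
```

```bash
python3 - <<'E'
from h import *
goto((.4648,-.2583,.021),171.4)
E
```

```text
off cm [-0.01  0.12  0.48] twist [-0.16 -0.13 -0.09] pos [ 0.466  -0.2586  0.0258] t 2.78 w 4.95 F [-0.15  0.37 -1.06] q [-12.  22. -17.   0. -51.   3.]
```

{"name": "send_rows", "arguments": {"newtons": 40, "steps": [{"twist":[-0.1,-0.1,0],"offset":[0,0.1,0.45],"jaw":5},{"twist":[0,0,0],"offset":[0,0,0],"jaw":2.5},{"twist":[0,0,0],"offset":[0,0,0],"jaw":1},{"twist":[0,0,0],"offset":[0,0,0],"jaw":0.5},{"twist":[0,0,0],"offset":[0,0,0],"jaw":0.5},{"twist":[0,0,0],"offset":[0,0,0],"jaw":0.5},{"twist":[0,0,0],"offset":[0,0,0],"jaw":0.5}]}}

```text
time: 3.37
position: [0.4664, -0.2586, 0.0239]
ee_rot: [[-0.151, -0.989, 0.004], [-0.989, 0.151, -0.001], [0.001, -0.005, -1.0]]
ft_force: [0.1, -0.4, -2.5]
gripper_width: 0.154
```

```bash
python3 - <<'E'
from h import *
goto((.4648,-.2583,.021),171.4)
E
```

```text
off cm [-0.01  0.16  0.29] twist [-0.26 -0.05 -0.09] pos [ 0.4664 -0.2586  0.0239] t 3.37 w 1.31 F [ 0.06 -0.39 -2.49] q [-12.  22. -17.   0. -51.   3.]
```

{"name": "send_rows", "arguments": {"steps": [{"twist":[0,0,0],"offset":[0,0,-2.5],"jaw":0.5},{"twist":[0,0,0],"offset":[0,0,-3.5],"jaw":0.5},{"twist":[0,0,0],"offset":[-1.5,0.5,-3],"jaw":0.5},{"twist":[0,0,0],"offset":[-3.2,1.05,0],"jaw":0.5},{"twist":[0,0,0],"offset":[-3.2,1.05,0],"jaw":0.5},{"twist":[0,0,0],"offset":[-3.2,1.05,0],"jaw":0.5},{"twist":[0,0,0],"offset":[-3.2,1.05,0],"jaw":0.5},{"twist":[0,0,0],"offset":[-3.2,1.05,0],"jaw":0.5},{"twist":[0,0,0],"offset":[-3.2,1.05,0],"jaw":0.5},{"twist":[0,0,0],"offset":[-3,1.05,0],"jaw":0.5},{"twist":[0,0,0],"offset":[-1.5,0.5,0],"jaw":0.5}]}}

```text
time: 4.28
position: [0.4179, 0.0113, 0.1162]
ee_rot: [[-0.162, -0.987, 0.001], [-0.987, 0.162, 0.003], [-0.003, -0.0, -1.0]]
ft_force: [-0.1, 0.2, -2.9]
gripper_width: 0.158
```

{"name": "send_rows", "arguments": {"steps": [{"twist":[0,0,-6],"offset":[0,0,0],"jaw":0.5},{"twist":[0,0,-6],"offset":[0,0,0],"jaw":0.5},{"twist":[0,0,-6],"offset":[0,0,0],"jaw":0.5},{"twist":[0,0,-6],"offset":[0,0,0],"jaw":0.5},{"twist":[0,0,0],"offset":[0,0,0],"jaw":0.5},{"twist":[0,0,0],"offset":[0,0,0],"jaw":0.5}]}}

```text
time: 4.78
position: [0.4149, 0.0162, 0.1157]
ee_rot: [[0.276, -0.961, -0.001], [-0.961, -0.276, 0.005], [-0.005, -0.001, -1.0]]
ft_force: [0.0, 0.6, -3.1]
gripper_width: 0.155
```

```bash
python3 - <<'E'
from h import *
goto((.4225,.0098,.10),196.4)
c,s=shot('wrist','w3')
E
```

```text
off cm [ 0.83 -0.55  1.57] twist [-0.04  0.3  -0.37] pos [0.4149 0.0162 0.1157] t 4.78 w 1.32 F [ 0.03  0.65 -3.09] q [ 24.   4. -25.  -0. -60.  -8.]
```

View pics/w3.png

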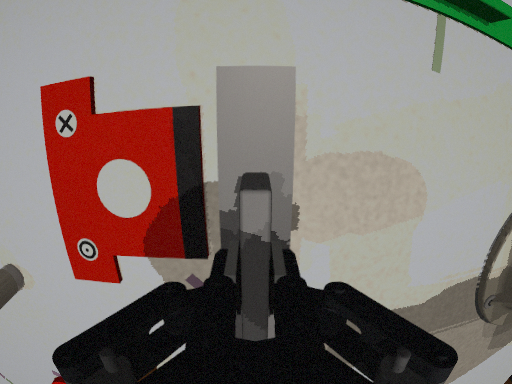

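The panel is at left: cross at (66,124), ring at (88,249), disc at (124,188) and hem edge from (200,106) to (209,258). The bar is held straight, with its far end at (217,66)–(296,67).

```bash
cat >> h.py <<'E'
def panel(c,s,ring,cross,disc):
    "refine white spot centres near guesses, fit panel pose"
    hsv=cv2.cvtColor(c['color'],cv2.COLOR_RGB2HSV)
    red=(((hsv[...,0]<10)|(hsv[...,0]>170))&(hsv[...,1]>140)).astype(np.uint8)
    cnt,h=cv2.findContours(red,cv2.RETR_CCOMP,cv2.CHAIN_APPROX_NONE)
    W=[];L=np.array([[50,65],[50,-65],[0,0]])/1000.
    for g in (ring,cross,disc):
        best=min((cc for i,cc in enumerate(cnt) if h[0][i][3]>=0 and len(cc)>15),key=lambda cc:np.hypot(*(cv2.fitEllipse(cc)[0]-np.array(g))))
        pts=np.array([plane(c,s,u,v,.008)[:2] for u,v in best.reshape(-1,2)])
        (x,y),r=cv2.minEnclosingCircle(pts.astype(np.float32)); A=np.c_[2*pts,np.ones(len(pts))]; k=np.linalg.lstsq(A,(pts**2).sum(1),rcond=None)[0]
        W.append(k[:2]); print(' spot',np.round(k[:2],4),'d mm',round(2000*np.sqrt(k[2]+k[0]**2+k[1]**2),1))
    W=np.array(W); lc=L.mean(0); wc=W.mean(0)
    H=(L-lc).T@(W-wc); U,_,V=np.linalg.svd(H); R=V.T@np.diag([1,np.sign(np.linalg.det(V.T@U.T))])@U.T; t=wc-R@lc
    print(' origin',np.round(t,4),'yaw',round(np.degrees(np.arctan2(R[1,0],R[0,0])),2),'res mm',np.round(1000*(W-L@R.T-t),1).tolist(),'hem',np.round(R@[-.08,0]+t,4),'mark',np.round(W[0],4)); return R,t
E
python3 - <<'E'
from h import *
c,s=load('w3')
R,t=panel(c,s,(88,249),(66,124),(124,188))
for p in [(200,106),(209,258)]: q=plane(c,s,*p,.008)[:2]; print('hemcorner in panel',R.T@(q-t))
zb=s['position'][2]-.0239+.006
e=[plane(c,s,*p,zb)[:2] for p in [(217,66),(296,67)]]; m=(e[0]+e[1])/2
T=np.array(s['ee_rot']).reshape(3,3); 
for q in e: print('bar end in tool', T.T@(np.array([*q,zb])-s['position']))
# left edge of base at two rows, direction
im=c['color'].astype(int).sum(2)
a,b=plane(c,s,217,66,zb),plane(c,s,218.5,180,zb); d=a-b; print('bar left edge yaw+90',np.degrees(np.arctan2(d[1],d[0]))+90)
print(im[120,205:225],im[120,288:304])
p=t+R@[-.10,0]; yaw=np.degrees(np.arctan2(R[1,0],R[0,0])); print(p,yaw); goto((*p,.0239),yaw)
c,_=load('top0'); panel(c,s,(236,172),(275,160),(261,182))
E
```

```text
spot [0.5669 0.1195] d mm 28.1
 spot [ 0.6038 -0.005 ] d mm 27.6
 spot [0.5326 0.0417] d mm 57.4
 origin [0.5358 0.0426] yaw 16.47 res mm [[1.6, 0.4], [1.6, 0.5], [-3.2, -0.9]] hem [0.4591 0.0199] mark [0.5669 0.1195]
hemcorner in panel [-0.08005418 -0.06921101]
hemcorner in panel [-0.08015991  0.06905452]
bar end in tool [ 0.09955525 -0.01851709  0.01739863]
bar end in tool [0.09910907 0.02096736 0.01737388]
bar left edge yaw+90 15.659765896968139
[515 512 508 508 513 503 501 502 508 514 508 467 399 390 384 388 389 392
 395 391] [400 394 401 401 407 397 405 435 448 450 455 467 469 473 471 476]
[0.43990163 0.0142759 ] 16.466565412378493
off cm [ 0.92 -2.34  9.18] twist [-0.04  0.3  -0.45] pos [0.4149 0.0162 0.1157] t 4.83 w 1.28 F [ 0.38 -0.16 -3.73] q [ 24.   4. -25.  -0. -60.  -8.]
 spot [0.5654 0.1197] d mm 31.8
 spot [ 0.6024 -0.0052] d mm 30.7
 spot [0.5313 0.0416] d mm 60.8
 origin [0.5344 0.0426] yaw 16.5 res mm [[1.5, 0.6], [1.6, 0.3], [-3.1, -1.0]] hem [0.4577 0.0198] mark [0.5654 0.1197]
```

```bash
python3 - <<'E'
from h import *
goto((.4378,.0137,.027),196.6)
E
```

```text
off cm [ 0.91 -2.13  8.87] twist [-0.04  0.3  -0.58] pos [0.4149 0.0162 0.1157] t 4.83 w 1.28 F [ 0.38 -0.16 -3.73] q [ 24.   4. -25.  -0. -60.  -8.]
```

{"name": "send_rows", "arguments": {"steps": [{"twist":[0,0.3,-0.6],"offset":[0.9,-1.5,2.0],"jaw":0.5},{"twist":[0,0,0],"offset":[0,-0.6,2.0],"jaw":0.5},{"twist":[0,0,0],"offset":[0,0,2.0],"jaw":0.5},{"twist":[0,0,0],"offset":[0,0,1.0],"jaw":0.5},{"twist":[0,0,0],"offset":[0,0,0],"jaw":0.5}]}}

```text
time: 5.25
position: [0.4404, 0.0133, 0.0446]
ee_rot: [[0.272, -0.962, 0.006], [-0.962, -0.272, 0.002], [0.0, -0.006, -1.0]]
ft_force: [-0.4, 0.0, -3.4]
gripper_width: 0.15
```

```bash
python3 - <<'E'
from h import *
goto((.4378,.0137,.027),196.6)
E
```

```text
off cm [-0.11  0.25  1.76] twist [-0.35 -0.01 -0.84] pos [0.4404 0.0133 0.0446] t 5.25 w 1.28 F [-0.38  0.03 -3.43] q [ 22.  12. -29.   0. -49.  -7.]
```

{"name": "send_rows", "arguments": {"steps": [{"twist":[-0.3,0,-0.8],"offset":[-0.1,0.4,0.5],"jaw":0.5},{"twist":[0,0,0],"offset":[0,0,0.6],"jaw":0.5},{"twist":[0,0,0],"offset":[0,0,0.3],"jaw":0.5},{"twist":[0,0,0],"offset":[0,0,0],"jaw":0.5}]}}

```text
time: 5.58
position: [0.4366, 0.013, 0.0307]
ee_rot: [[0.282, -0.959, 0.002], [-0.959, -0.282, 0.0], [0.0, -0.002, -1.0]]
ft_force: [-0.2, 0.6, -1.6]
gripper_width: 0.152
```

```bash
python3 - <<'E'
from h import *
goto((.4378,.0137,.024),196.6)
E
```

```text
off cm [-0.03 -0.13  0.67] twist [-0.1  -0.02 -0.22] pos [0.4366 0.013  0.0307] t 5.58 w 1.29 F [-0.16  0.6  -1.59] q [ 22.  13. -30.   0. -47.  -6.]
```

{"name": "send_rows", "arguments": {"steps": [{"twist":[-0.1,0,-0.2],"offset":[0,-0.1,0.4],"jaw":0.5},{"twist":[0,0,0],"offset":[0,0,0.2],"jaw":0.5},{"twist":[0,0,0],"offset":[0,0,0.1],"jaw":0.5},{"twist":[0,0,0],"offset":[0,0,0],"jaw":0.5}]}}

```text
time: 5.92
position: [0.4389, 0.0137, 0.0244]
ee_rot: [[0.286, -0.958, 0.003], [-0.958, -0.286, 0.0], [0.0, -0.003, -1.0]]
ft_force: [-0.6, -0.7, -2.8]
gripper_width: 0.156
```

```bash
python3 - <<'E'
from h import *
goto((.4378,.0137,.024),196.6)
E
```

```text
off cm [-0.03  0.11  0.04] twist [-0.18 -0.03 -0.01] pos [0.4389 0.0137 0.0244] t 5.92 w 1.33 F [-0.55 -0.65 -2.82] q [ 22.  13. -30.   0. -46.  -6.]
```

{"name": "send_rows", "arguments": {"steps": [{"twist":[-0.1,0,0],"offset":[0,-0.15,0],"jaw":0.5},{"twist":[0,0,0],"offset":[0,-0.15,0],"jaw":0.5},{"twist":[0,0,0],"offset":[0,-0.15,0],"jaw":0.5},{"twist":[0,0,0],"offset":[0,-0.1,0],"jaw":0.5}]}}

```text
time: 6.25
position: [0.4431, 0.0149, 0.0244]
ee_rot: [[0.285, -0.958, -0.002], [-0.958, -0.285, -0.001], [0.001, 0.002, -1.0]]
ft_force: [-2.9, -1.5, -0.4]
gripper_width: 0.154
```

```bash
python3 - <<'E'
from h import *
goto((.4416,.0148,.024),196.6)
c,s=shot('wrist','w4'); c2,_=shot('top','top4')
R,t=panel(c,s,(70,249),(55,124),(110,188))
panel(c2,s,(236,172),(275,160),(261,182))
cv2.imwrite('pics/w4c.png',cv2.resize(c['color'][50:290,30:350,::-1],(800,600),interpolation=cv2.INTER_CUBIC))
E
```

```text
off cm [-0.03  0.15  0.04] twist [ 0.11 -0.03 -0.02] pos [0.4431 0.0149 0.0244] t 6.25 w 1.31 F [-2.94 -1.48 -0.42] q [ 22.  14. -30.   0. -47.  -6.]
 spot [0.5337 0.0418] d mm 57.0
 spot [ 0.6047 -0.005 ] d mm 27.2
 spot [0.5337 0.0418] d mm 57.0
 origin [0.5327 0.0038] yaw 42.24 res mm [[7.7, -43.7], [-8.7, 5.7], [1.0, 38.0]] hem [ 0.4735 -0.05  ] mark [0.5337 0.0418]
 spot [0.5672 0.1195] d mm 31.1
 spot [ 0.6035 -0.0051] d mm 31.7
 spot [ 0.6035 -0.0051] d mm 31.7
 origin [0.5627 0.0195] yaw 30.66 res mm [[-5.4, 18.6], [-35.4, 5.9], [40.8, -24.5]] hem [ 0.4939 -0.0213] mark [0.5672 0.1195]
```

View pics/w4c.png

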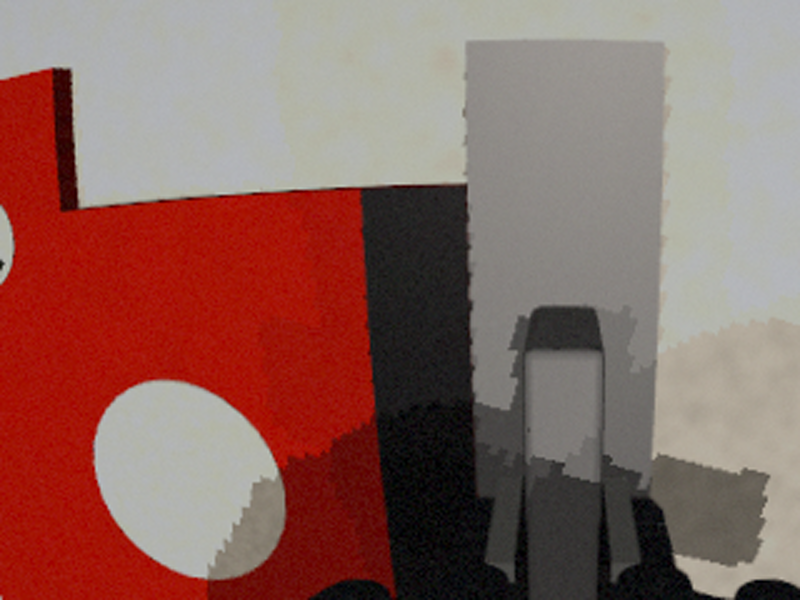

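Wrist crop: the bar's edge lies against the black band along its whole visible length, with no gap. The 3 N reaction confirms contact, so I'll release and lift.

{"name": "send_rows", "arguments": {"steps": [{"twist":[0,0,0],"offset":[0,0,0],"jaw":2.5},{"twist":[0,0,0],"offset":[0,0,0],"jaw":4},{"twist":[0,0,0],"offset":[0,0,0],"jaw":4},{"twist":[0,0,0],"offset":[0,0,-1.5],"jaw":4},{"twist":[0,0,0],"offset":[0,0,-3],"jaw":4},{"twist":[0,0,0],"offset":[0,0,-4],"jaw":4},{"twist":[0,0,0],"offset":[0,0,-4],"jaw":4},{"twist":[0,0,0],"offset":[0,0,-4],"jaw":4},{"twist":[0,0,0],"offset":[0,0,-4],"jaw":4},{"twist":[0,0,0],"offset":[0,0,0],"jaw":4}]}}

```text
time: 7.18
position: [0.4468, 0.0149, 0.2419]
ee_rot: [[0.286, -0.958, 0.011], [-0.958, -0.286, -0.001], [0.004, -0.01, -1.0]]
ft_force: [1.2, 0.0, 0.3]
gripper_width: 0.467
```

```bash
python3 - <<'E'
from h import *
goto((.4431,.0149,.024),196.6)
c,s=shot('wrist','w5')
cv2.imwrite('pics/w5b.png',cv2.resize(c['color'][:,:,::-1],(800,600),interpolation=cv2.INTER_CUBIC))
E
```

```text
off cm [-0.19  0.57 21.78] twist [-0.58 -0.23  0.04] pos [0.4468 0.0149 0.2419] t 7.18 w 3.97 F [1.22 0.04 0.3 ] q [ 22.   2.  -8.   0. -79.  -6.]
```

View pics/w5b.png

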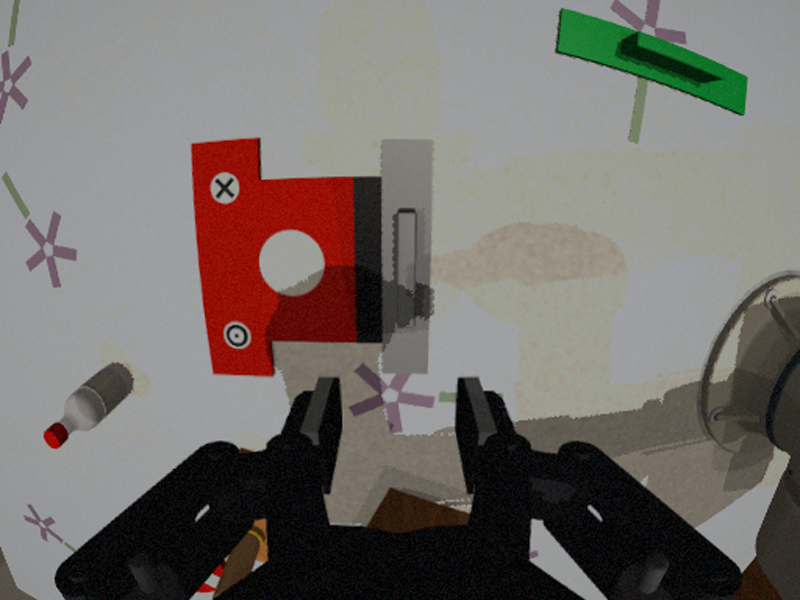

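The bar lies flush on the hem with the rib up, and is released. Ring at (237,335), cross at (225,188). Next I'll check the numbers and locate the punch from the top view.

```bash
python3 - <<'E'
from h import *
from bar import bar
c,s=load('w5'); f=.64
R,t=panel(c,s,(237*f,335*f),(225*f,188*f),(292*f,263*f))
t=t+R@[.0018,0]
m=bar(c,s,[(382*f,139*f),(433*f,139*f),(382*f,373*f),(428*f,373*f)]); print('bar in hem',(R.T@(m-t)+[.08,0])*1000)
c,_=load('top0')
print('stand',plane(c,s,181,190,.078)); print('punch top',plane(c,s,175.75,188.25,.164))
hsv=cv2.cvtColor(c['color'],cv2.COLOR_RGB2HSV)
w=((hsv[...,0]>5)&(hsv[...,0]<25)&(hsv[...,1]>120)&(hsv[...,2]>70)).astype(np.uint8); w[:170]=0;w[215:]=0;w[:,:160]=0;w[:,205:]=0
w=cv2.morphologyEx(w,cv2.MORPH_CLOSE,np.ones((9,9)))
cc=max(cv2.findContours(w,0,1)[0],key=cv2.contourArea); r=cv2.minAreaRect(cc); print(r,plane(c,s,*r[0],.078))
b,_=load('scene0'); print('scene px of stand top / punch top', [proj(b,None,[*plane(c,s,181,190,.078)[:2],z]) for z in (.078,.164)])
goto((.509,.278,.20),196.6)
cv2.imwrite('pics/s.png',cv2.resize(b['color'][130:210,280:340,::-1],(600,800)[:2] if 0 else (450,600),interpolation=cv2.INTER_CUBIC))
E
```

```text
spot [0.568  0.1196] d mm 28.2
 spot [ 0.6047 -0.0048] d mm 28.1
 spot [0.5335 0.042 ] d mm 58.0
 origin [0.5367 0.0428] yaw 16.41 res mm [[1.6, 0.3], [1.6, 0.6], [-3.2, -0.9]] hem [0.46   0.0202] mark [0.568  0.1196]
bar mid [0.44168658 0.01499244] len 0.19944424135136082 w [np.float64(0.039857292017171815), np.float64(0.040729184978477474)] x-axis yaw 16.296165905332032
bar in hem [-20.85016581   0.17253219]
stand [0.50773297 0.28153226 0.078     ]
punch top [0.5084418  0.27840615 0.164     ]
((180.0, 189.0), (24.0, 24.0), 90.0) [0.51077702 0.28447323 0.078     ]
scene px of stand top / punch top [array([310.07087097, 169.4739404 ]), array([312.95504457, 143.93152495])]
off cm [-23.37 -13.57   3.9 ] twist [-0.37 -0.13  0.02] pos [0.4455 0.0153 0.2386] t 7.23 w 3.97 F [ 0.37  1.33 -0.4 ] q [ 22.   2.  -9.   0. -79.  -6.]
```

View pics/s.png

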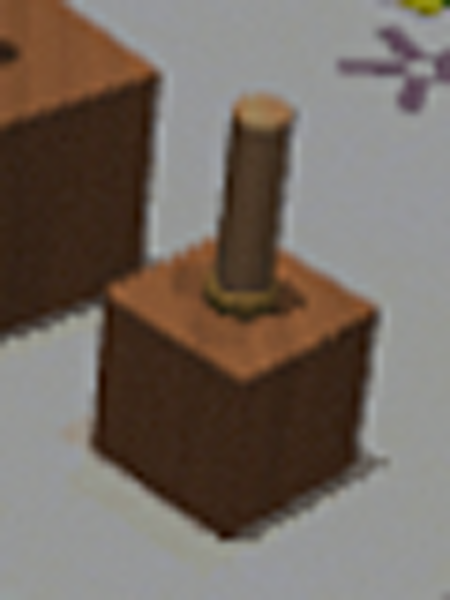

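Crop: the punch stands upright in the small stand, its top at (263,110) and its collar resting on the block at (243,292). Now a near look from just beyond it.

{"name": "send_rows", "arguments": {"steps": [{"twist":[0,0,0],"offset":[-2,-0.9,0],"jaw":6},{"twist":[0,0,0],"offset":[-3.3,-1.5,0],"jaw":6},{"twist":[0,0,0],"offset":[-3.3,-1.5,0],"jaw":6},{"twist":[0,0,0],"offset":[-3.3,-1.5,0],"jaw":6},{"twist":[0,0,0],"offset":[-3.3,-1.5,0],"jaw":6},{"twist":[0,0,0],"offset":[-3.3,-1.5,0],"jaw":6},{"twist":[0,0,0],"offset":[-3.3,-1.5,0],"jaw":6},{"twist":[0,0,0],"offset":[-3.3,-1.5,0],"jaw":6},{"twist":[0,0,0],"offset":[-3.3,-1.5,0],"jaw":6},{"twist":[0,0,0],"offset":[0,0,0],"jaw":6}]}}

```text
time: 8.07
position: [0.4915, 0.339, 0.2405]
ee_rot: [[0.281, -0.96, 0.017], [-0.96, -0.281, 0.005], [-0.0, -0.018, -1.0]]
ft_force: [-1.1, -0.9, -1.8]
gripper_width: 0.704
```

```bash
python3 - <<'E'
from h import *
goto((.509,.279,.20),196.6)
c,s=shot('wrist','w6'); a,_=load('top0'); b,_=load('scene0')
def tri(L):
    A=np.zeros((3,3));r=np.zeros(3)
    for cc,u,v in L:
        o,d=ray(cc,s,u,v); d/=np.linalg.norm(d); P=np.eye(3)-np.outer(d,d); A+=P; r+=P@o
    return np.linalg.solve(A,r)
print('top tri',tri([(a,175.75,188.25),(b,315.1,144.7)]), 'collar',plane(b,s,312.4,168.9,.082))
print('glue',plane(a,s,315*.64,197*.64,.125))
E
```

```text
off cm [6.25 0.08 4.05] twist [-1.04 -0.   -0.29] pos [0.4915 0.339  0.2405] t 8.07 w 5.98 F [-1.08 -0.9  -1.78] q [ 50.  19.  13.   1. -82. -34.]
top tri [0.51101886 0.28149041 0.16256114] collar [0.5137056  0.28441707 0.082     ]
glue [0.68795653 0.21105054 0.125     ]
```

View pics/w6.png

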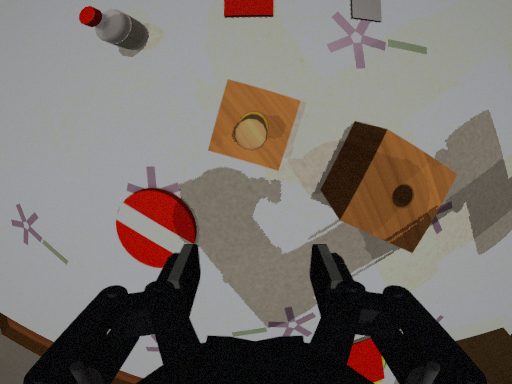

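The punch top is at (251,133) and the stand-top corners are at (229,80), (300,100), (279,169) and (210,150).

```bash
python3 - <<'E'
from h import *
c,s=load('w6')
p=plane(c,s,251,133,.164); print('punch top',p)
q=np.array([plane(c,s,*x,.078)[:2] for x in [(229,80),(300,100),(279,169),(210,150)]]); print('stand',q.mean(0),[np.linalg.norm(q[i]-q[i-1]) for i in range(4)])
goto((*p[:2],.20),196.6)
E
```

```text
punch top [0.51152352 0.28362611 0.164     ]
stand [0.51058072 0.28402917] [np.float64(0.07324693364747047), np.float64(0.07246514184636646), np.float64(0.07326239690700341), np.float64(0.07302731033647365)]
off cm [ 5.68 -0.37  4.09] twist [-1.02 -0.04 -0.32] pos [0.4913 0.337  0.2408] t 8.12 w 5.99 F [-0.36 -1.28 -0.45] q [ 50.  19.  12.   1. -82. -34.]
```

{"name": "send_rows", "arguments": {"steps": [{"twist":[-1,0,-0.3],"offset":[2.8,-0.2,0.5],"jaw":6},{"twist":[0,0,0],"offset":[2.7,-0.1,0.5],"jaw":6},{"twist":[0,0,0],"offset":[0,0,1],"jaw":6},{"twist":[0,0,0],"offset":[0,0,0],"jaw":6}]}}

```text
time: 8.45
position: [0.5104, 0.2841, 0.2186]
ee_rot: [[0.289, -0.957, 0.0], [-0.957, -0.289, -0.001], [0.001, 0.0, -1.0]]
ft_force: [-0.6, -0.0, 0.2]
gripper_width: 0.703
```

```bash
python3 - <<'E'
from h import *
goto((.511,.2836,.116),196.6)
E
```

```text
off cm [ 0.06 -0.05 10.26] twist [ 0.02 -0.06  0.18] pos [0.5104 0.2841 0.2186] t 8.45 w 5.98 F [-0.62 -0.    0.15] q [ 44.  19.   9.   0. -80. -28.]
```

{"name": "send_rows", "arguments": {"steps": [{"twist":[0,0,0],"offset":[0,0,2],"jaw":6},{"twist":[0,0,0],"offset":[0,0,2],"jaw":6},{"twist":[0,0,0],"offset":[0,0,2],"jaw":6},{"twist":[0,0,0],"offset":[0,0,1.8],"jaw":6},{"twist":[0,0,0],"offset":[0,0,1],"jaw":6},{"twist":[0,0,0],"offset":[0,0,0],"jaw":6}]}}

```text
time: 8.95
position: [0.5118, 0.2826, 0.131]
ee_rot: [[0.286, -0.958, 0.007], [-0.958, -0.286, 0.003], [-0.001, -0.008, -1.0]]
ft_force: [-0.4, 0.3, -0.3]
gripper_width: 0.703
```

```bash
python3 - <<'E'
from h import *
goto((.511,.2836,.116),196.6)
E
```

```text
off cm [-0.12  0.06  1.5 ] twist [-0.43  0.04 -0.01] pos [0.5118 0.2826 0.131 ] t 8.95 w 5.98 F [-0.37  0.33 -0.34] q [ 44.  21.  -1.   0. -68. -28.]
```

{"name": "send_rows", "arguments": {"newtons": 50, "steps": [{"twist":[-0.4,0,0],"offset":[-0.1,0.05,0.8],"jaw":6},{"twist":[0,0,0],"offset":[0,0,0.6],"jaw":6},{"twist":[0,0,0],"offset":[0,0,0],"jaw":4},{"twist":[0,0,0],"offset":[0,0,0],"jaw":3},{"twist":[0,0,0],"offset":[0,0,0],"jaw":1.5},{"twist":[0,0,0],"offset":[0,0,0],"jaw":1.5},{"twist":[0,0,0],"offset":[0,0,0],"jaw":1.5},{"twist":[0,0,0],"offset":[0,0,0],"jaw":1.5}]}}

```text
time: 9.62
position: [0.5124, 0.2846, 0.1198]
ee_rot: [[0.286, -0.958, 0.005], [-0.958, -0.286, 0.004], [-0.002, -0.006, -1.0]]
ft_force: [-0.5, 0.2, -1.5]
gripper_width: 0.268
```

```bash
python3 - <<'E'
from h import *
goto((.511,.2836,.116),196.6)
E
```

```text
off cm [0.06 0.16 0.38] twist [-0.32  0.14  0.01] pos [0.5124 0.2846 0.1198] t 9.62 w 2.28 F [-0.49  0.25 -1.53] q [ 44.  22.  -1.   0. -67. -28.]
```

{"name": "send_rows", "arguments": {"steps": [{"twist":[0,0,0],"offset":[0,0,-1],"jaw":1.5},{"twist":[0,0,0],"offset":[0,0,-2],"jaw":1.5},{"twist":[0,0,0],"offset":[0,0,-2],"jaw":1.5},{"twist":[0,0,0],"offset":[0,0,-2],"jaw":1.5},{"twist":[0,0,0],"offset":[0,0,-2],"jaw":1.5},{"twist":[0,0,0],"offset":[0,0,-1],"jaw":1.5},{"twist":[0,0,0],"offset":[0,0,0],"jaw":1.5},{"twist":[0,0,0],"offset":[0,0,0],"jaw":1.5}]}}

```text
time: 10.28
position: [0.5114, 0.2833, 0.2284]
ee_rot: [[0.286, -0.958, 0.005], [-0.958, -0.286, 0.004], [-0.002, -0.006, -1.0]]
ft_force: [-0.7, -0.7, -2.5]
gripper_width: 0.265
```

```bash
python3 - <<'E'
from h import *
goto((.568,.1196,.17),196.6)
c,s=shot('top','top7'); panel(c,s,(236,172),(275,160),(261,182))
E
```

```text
off cm [17.32 -0.72  5.81] twist [-0.32  0.12 -0.01] pos [0.5114 0.2833 0.2284] t 10.28 w 2.25 F [-0.7  -0.68 -2.46] q [ 44.  19.  10.   0. -81. -28.]
 spot [0.567  0.1197] d mm 31.1
 spot [ 0.6036 -0.0052] d mm 31.9
 spot [0.5326 0.0421] d mm 61.7
 origin [0.5357 0.0428] yaw 16.28 res mm [[1.5, 0.5], [1.7, 0.3], [-3.1, -0.8]] hem [0.4589 0.0204] mark [0.567  0.1197]
```

{"name": "send_rows", "arguments": {"steps": [{"twist":[-0.3,0.1,0],"offset":[1.5,-0.1,0],"jaw":1.5},{"twist":[0,0,0],"offset":[2.9,-0.1,0],"jaw":1.5},{"twist":[0,0,0],"offset":[2.9,-0.1,0],"jaw":1.5},{"twist":[0,0,0],"offset":[2.9,-0.1,0.5],"jaw":1.5},{"twist":[0,0,0],"offset":[2.9,-0.1,1.5],"jaw":1.5},{"twist":[0,0,0],"offset":[2.5,-0.1,2],"jaw":1.5},{"twist":[0,0,0],"offset":[1.2,-0.1,2],"jaw":1.5},{"twist":[0,0,0],"offset":[0,0,1.5],"jaw":1.5},{"twist":[0,0,0],"offset":[0,0,0],"jaw":1.5}]}}

```text
time: 11.08
position: [0.5634, 0.1162, 0.1418]
ee_rot: [[0.288, -0.958, -0.013], [-0.958, -0.288, -0.004], [0.0, 0.013, -1.0]]
ft_force: [-0.3, -0.2, -1.2]
gripper_width: 0.275
```

```bash
python3 - <<'E'
from h import *
goto((.5678,.1196,.128),196.6)
E
```

```text
off cm [-0.2  -0.54  1.37] twist [ 0.76 -0.03  0.12] pos [0.5634 0.1162 0.1418] t 11.08 w 2.33 F [-0.26 -0.22 -1.22] q [ 27.  21.   0.  -0. -70. -10.]
```

{"name": "send_rows", "arguments": {"steps": [{"twist":[0.75,0,0.1],"offset":[-0.2,-0.5,0.4],"jaw":1.5},{"twist":[0,0,0],"offset":[0,0,0.4],"jaw":1.5},{"twist":[0,0,0],"offset":[0,0,0],"jaw":1.5},{"twist":[0,0,0],"offset":[0,0,0],"jaw":1.5}]}}

```text
time: 11.42
position: [0.5675, 0.1204, 0.1328]
ee_rot: [[0.287, -0.958, -0.0], [-0.958, -0.287, -0.001], [0.001, 0.001, -1.0]]
ft_force: [1.2, 0.2, -0.8]
gripper_width: 0.265
```

```bash
python3 - <<'E'
from h import *
goto((.5678,.1196,.128),196.6)
c,s=shot('wrist','w8'); b,_=shot('scene','scene8'); t,_=shot('top','top8')
T=np.array(s['ee_rot']).reshape(3,3); tip=s['position']+T@[.0006,0,.1088]
print('tip est',tip,'scene',proj(b,s,tip),'mark scene',proj(b,s,[.5678,.1196,.008]),'wrist',proj(c,s,tip),'mark wrist',proj(c,s,[.5678,.1196,.008]))
x,y=proj(b,s,[.5678,.1196,.03]).astype(int)
A=cv2.resize(b['color'][y-35:y+25,x-40:x+40,::-1],(800,600),interpolation=cv2.INTER_CUBIC)[:, 150:650]
x2,y2=proj(c,s,tip).astype(int); x2=np.clip(x2,50,462);y2=np.clip(y2,60,324)
B=cv2.resize(c['color'][y2-60:y2+60,x2-30:x2+30,::-1],(300,600),interpolation=cv2.INTER_CUBIC)
cv2.imwrite('pics/v8.png',np.hstack([A,B])); print('scene crop org',x-40+15,y-35,'x10; wrist org',x2-30,y2-60,'x5')
E
```

```text
off cm [ 0.08 -0.01  0.48] twist [ 0.05 -0.07  0.07] pos [0.5675 0.1204 0.1328] t 11.42 w 2.26 F [ 1.23  0.21 -0.77] q [ 27.  21.  -1.   0. -68. -11.]
tip est [0.56761441 0.11962068 0.02397827] scene [282.04145075 218.0902672 ] mark scene [281.79832171 222.51992295] wrist [254.27986289 196.81349891] mark wrist [254.0948253  191.26734532]
scene crop org 257 181 x10; wrist org 224 136 x5
```

View pics/v8.png

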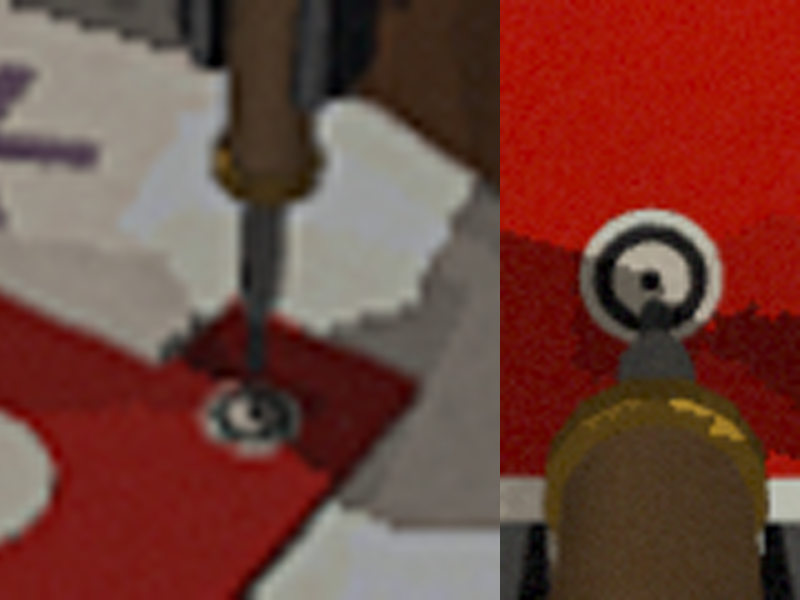

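The wrist view shows the tip at (254.8,197.6) against (254.3,196.8) predicted, and the mark dot at (254.0,192.0) against (254.1,191.3). They agree to under 1 mm, so I'll descend gently while watching the force.

{"name": "send_rows", "arguments": {"steps": [{"twist":[0,0,0],"offset":[0,0,0.5],"jaw":1.5},{"twist":[0,0,0],"offset":[0,0,0.4],"jaw":1.5},{"twist":[0,0,0],"offset":[0,0,0.3],"jaw":1.5},{"twist":[0,0,0],"offset":[0,0,0],"jaw":1.5}]}}

```text
time: 11.9
position: [0.5682, 0.1212, 0.1214]
ee_rot: [[0.288, -0.958, 0.003], [-0.958, -0.288, 0.0], [0.001, -0.003, -1.0]]
ft_force: [0.4, -0.1, -1.2]
gripper_width: 0.265
```

```bash
python3 - <<'E'
from h import *
goto((.5676,.1202,.1088),196.6)
E
```

```text
off cm [0.08 0.08 1.26] twist [-0.15 -0.03  0.12] pos [0.5682 0.1212 0.1214] t 11.9 w 2.25 F [ 0.35 -0.12 -1.24] q [ 27.  21.  -2.   0. -67. -11.]
```

{"name": "send_rows", "arguments": {"steps": [{"twist":[-0.1,0,0],"offset":[0.1,0.05,0.1],"jaw":1.5},{"twist":[0,0,0],"offset":[0,0,0.3],"jaw":1.5},{"twist":[0,0,0],"offset":[0,0,0.2],"jaw":1.5},{"twist":[0,0,0],"offset":[0,0,0],"jaw":1.5}]}}

```text
time: 12.23
position: [0.5682, 0.1199, 0.1149]
ee_rot: [[0.288, -0.958, 0.001], [-0.958, -0.288, -0.0], [0.001, -0.001, -1.0]]
ft_force: [1.3, -0.7, 0.1]
gripper_width: 0.268
```

```bash
python3 - <<'E'
from h import *
goto((.5676,.1202,.1088),196.6)
E
```

```text
off cm [-0.05  0.05  0.61] twist [-0.06 -0.05  0.12] pos [0.5682 0.1199 0.1149] t 12.23 w 2.28 F [ 1.25 -0.73  0.1 ] q [ 27.  22.  -2.   0. -66. -11.]
```

Contact has begun at about 1.4 N. Another 6 mm gives half stroke.

{"name": "send_rows", "arguments": {"steps": [{"twist":[0,0,0],"offset":[0,0,0.25],"jaw":1.5},{"twist":[0,0,0],"offset":[0,0,0.2],"jaw":1.5},{"twist":[0,0,0],"offset":[0,0,0.1],"jaw":1.5},{"twist":[0,0,0],"offset":[0,0,0],"jaw":1.5},{"twist":[0,0,0],"offset":[0,0,0],"jaw":1.5}]}}

```text
time: 12.65
position: [0.5684, 0.1198, 0.1102]
ee_rot: [[0.288, -0.958, 0.002], [-0.958, -0.288, -0.0], [0.001, -0.002, -1.0]]
ft_force: [-2.2, -0.4, 2.8]
gripper_width: 0.268
```

```bash
python3 - <<'E'
from h import *
goto((.5676,.1202,.1088),196.6)
F=[]
for i in range(6): F.append([*sense()['ft_force'],sense()['position'][2]]); c=read_camera('wrist')
print(np.round(np.mean(F,0),3))
c,s=shot('wrist','w9'); b,_=shot('scene','scene9')
T=np.array(s['ee_rot']).reshape(3,3); tip=s['position']+T@[.0006,0,0]; tip[2]=.008
x,y=proj(b,s,tip).astype(int); A=cv2.resize(b['color'][y-40:y+20,x-25:x+25,::-1],(500,600),interpolation=cv2.INTER_CUBIC)
x2,y2=proj(c,s,tip).astype(int); B=cv2.resize(c['color'][y2-60:y2+60,x2-30:x2+30,::-1],(300,600),interpolation=cv2.INTER_CUBIC)
cv2.imwrite('pics/v9.png',np.hstack([A,B])); print(tip,'scene org',x-25,y-40,'wrist',x2-30,y2-60)
panel(b,s,proj(b,s,[.5678,.1196,.008]),proj(b,s,[.6045,-.0048,.008]),proj(b,s,[.5335,.042,.008]))
E
```

```text
off cm [-0.06  0.06  0.14] twist [-0.12 -0.06  0.13] pos [0.5684 0.1198 0.1102] t 12.65 w 2.28 F [-2.22 -0.44  2.79] q [ 27.  22.  -3.   0. -65. -11.]
[-1.735 -0.076  2.024  0.11 ]
[0.56856362 0.11925041 0.008     ] scene org 256 182 wrist 224 139
 spot [0.5325 0.042 ] d mm 62.2
 spot [ 0.6035 -0.0051] d mm 31.3
 spot [0.5325 0.042 ] d mm 62.2
 origin [0.5314 0.0039] yaw 42.1 res mm [[7.5, -43.7], [-8.6, 5.7], [1.0, 38.0]] hem [ 0.4721 -0.0497] mark [0.5325 0.042 ]
```

View pics/v9.png

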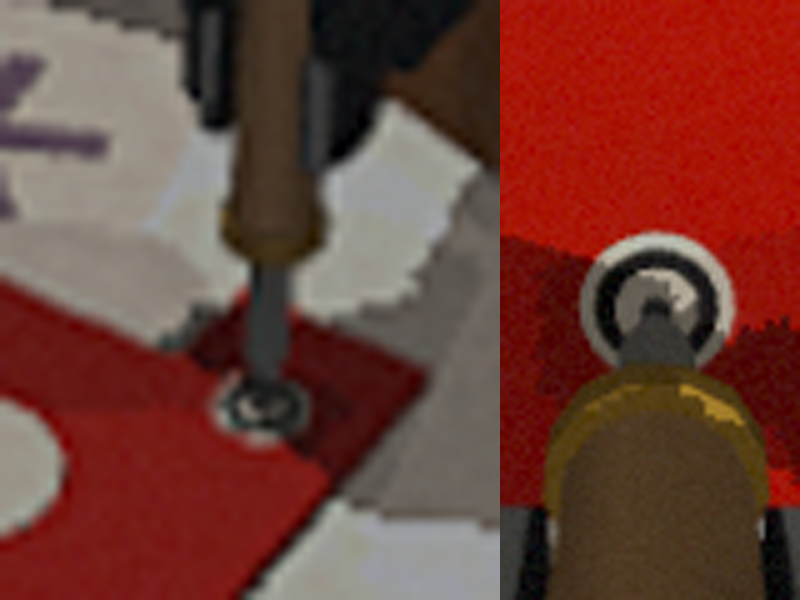

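Wrist crop: the tip at about (656,303) sits on the ring's dot, and the punch is upright. The press is about 3.5 N net of the punch's weight. I'll go 1 mm deeper to centre it in the stroke, then check again.

{"name": "send_rows", "arguments": {"steps": [{"twist":[0,0,0],"offset":[0,0,0.12],"jaw":1.5},{"twist":[0,0,0],"offset":[0,0,0],"jaw":1.5},{"twist":[0,0,0],"offset":[0,0,0],"jaw":1.5}]}}

```text
time: 13.3
position: [0.5685, 0.1198, 0.1089]
ee_rot: [[0.288, -0.958, 0.003], [-0.958, -0.288, -0.0], [0.001, -0.002, -1.0]]
ft_force: [-1.5, 0.7, 2.6]
gripper_width: 0.265
```

```bash
python3 - <<'E'
from h import *
from bar import bar
F=[]
for i in range(10): s=sense(); F.append([*s['ft_force'],*s['position']]); c=read_camera('top')
print(np.round(np.mean(F,0),4),np.round(np.std(F,0),4)); goto((.5676,.1202,.1088),196.6)
c,s=shot('wrist','w10'); im=c['color']
# dark centre: ring outer edge centroid = dark pixels around mark, and cross spot for panel shift
hsv=cv2.cvtColor(im,cv2.COLOR_RGB2HSV); red=(((hsv[...,0]<10)|(hsv[...,0]>170))&(hsv[...,1]>140)).astype(np.uint8)
cnt,h=cv2.findContours(red,cv2.RETR_CCOMP,cv2.CHAIN_APPROX_NONE)
for i,cc in enumerate(cnt):
    if h[0][i][3]>=0 and len(cc)>25:
        p=np.array([plane(c,s,u,v,.008)[:2] for u,v in cc.reshape(-1,2)]); k=np.linalg.lstsq(np.c_[2*p,np.ones(len(p))],(p**2).sum(1),rcond=None)[0]; print(k[:2],2*np.sqrt(k[2]+k[0]**2+k[1]**2))
E
```

```text
[-1.4005  0.2194  2.4826  0.5684  0.1198  0.1089] [0.4142 0.6215 0.4345 0.     0.     0.    ]
off cm [-0.06  0.07  0.01] twist [-0.13 -0.06  0.13] pos [0.5684 0.1198 0.1089] t 13.8 w 2.26 F [-1.35 -0.78  2.78] q [ 27.  22.  -3.   0. -65. -11.]
[0.53372973 0.04190827] 0.05719352827523593
[ 0.60492752 -0.00482555] 0.02720202684850589
```

```bash
python3 -c "
from h import *
print(sign_off())"
```

```text
the job is handed in; nothing more can be done
None
```

I laid the straightedge along the hem and let go of it. I then took the punch from the smaller stand, and handed in with it held upright and lightly pressed on the ring mark. No verdict came back.

**Straightedge:** After release it measured about 20.9 mm from the hem line, so a gap of roughly 0.9 mm. It was within about 0.2 mm of centre and parallel to about 0.1°. I did not measure it again after placing the punch.

**Punch:** The tip is within about 1 mm of the ring's centre by my estimate, and the wrist picture showed it on the dot. The tool was within 0.2° of vertical. The push is about 4 N with the punch's weight allowed for, which is about 8 mm of tip travel. The arm was still over the last ten readings at 13.8 s.

**Panel:** It moved roughly 1–2 mm when I slid the straightedge against it, and has not moved measurably since. My route kept clear of the bystanders, but I did not measure their positions again.

**Checks that disagreed:**
- **White disc:** It sits about 5 mm off where I assumed, so I fitted the panel's position from the two shoulder spots instead.
- **Camera offset:** The top and wrist cameras differed by about 1 mm on the mark, and I used the wrist value.
- **Failed spot fits:** Three automatic spot fits failed where the gripper hid or shaded a spot, so I ignored them.
- **Sideways force:** The wrist showed about 1.4 N of sideways force at the end, which I did not trace to a cause.

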